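Lift a polished copper cup out of its latched box with tongs

TASK

Swing the brass latch lever on the front of the small dark wooden box right down out of the way and lift the lid until it stays open by itself. Then pick up the spring tongs by their wooden grips, close their curved jaws round the copper cup inside the box and lift it out, keeping it upright; your own fingers must never touch the polished cup, and the loose things standing around stay where they are. Finish while still holding the tongs with the cup clamped in them, the cup's foot at least 20 cm above the bench, clear of everything and still.

Things in the scene. Friction and masses are not known exactly. Their poses are not given: they have to be found in the camera images.
- cup_box: Dark wooden box, fixed, on a 2 mm cork mat. 92 mm deep (its x), 96 wide (y), 60 high shut, without knob. Origin: centre of its underside. Its front, with the latch, faces its own -x; the lid's hinge is at +x. The base is a low tray, rim 20 mm above the origin, with a grey insert whose round nest (44 mm across, 6 deep) has its floor 8 mm above the origin. The lid is a deep cover, 40 mm high.
- latch (a joint): Brass latch lever on the middle of the box's front, a strip 22 mm wide, 3 thick, hinged low down. 0 = upright, its hook over a ledge on the lid, which cannot lift; grows as its top swings out from the box and down; stop at 1.25 rad, lying out in front. Very light (under 0.3 N at the tab); past about 0.4 rad it falls on by itself.
- latch_tab (a point): Middle of the curled thumb tab at the lever's top: a roll 9 mm thick, 22 mm wide along box y. Upright it is 69 mm above the box's origin, and from the latch hinge 20.5 mm to the front and 59 mm up; the box's front face is 24 mm behind it. Can be pinched from above across its width.
- latch_hinge (a point): Hinge of the latch lever, axis along box y, 49.5 mm in front of the box's origin and 10 mm above it.
- lid (a joint): Lid angle: 0 = shut, grows as the front edge lifts up and back, stop at 1.75 rad. Lid 0.16 kg, no spring: below about 1.1 rad it falls shut when let go, beyond that it falls open to its stop.
- lid_knob (a point): Grip point of the upright brass knob on the lid, 18 mm across here, its top 9 mm higher. This point is 24 mm above the lid's top, 25 mm in front of the box's middle and 84 mm above the box's origin when shut; from the lid's hinge it then lies 71 mm to the front and 64 mm up.
- lid_hinge (a point): Hinge of the lid, axis along box y, at the far upper edge of the base: 46 mm behind the box's origin and 20 mm above it. Obstacles near the box: to its right a wooden block 150 mm high with a hammer on it (180 mm in all); behind it on the left a picture frame hangs from 0.46 m above the bench upward.
- tongs: Spring tongs lying flat, 200 mm long, 0.07 kg: two steel strips on a tail pivot (80 mm behind the origin), each with a pale wooden grip outside and a black curved jaw in front. Origin: centre line, midway between the grips, at their underside, near the balance point; x to the jaws, z up, y across. Grips 64 mm long (x -33 to 29), 22 high; 60 mm over their outer faces at rest (sprung open).
- tongs_left (a joint): Angle by which each arm of the tongs has closed: 0 = sprung open, about 0.13 on the cup. The width over the grips is 60 mm less 160 mm per rad: 39 mm on the cup. The squeeze on the grips starts at 5 N and needs 11.5 N on the cup; 0.46 of any grip beyond that presses the cup. Squeezed to 54 mm the tongs are held safely and the jaw ends are still 72 mm apart.
- tongs_right (a joint): Closing angle of the other arm, always equal to tongs_left. The curved jaws clamp round a point on the centre line 95 mm in front of the tongs' origin and 11 mm above it, where the middle of a clamped cup comes to lie. The jaws are 14 mm high (4 to 18 mm above the tongs' underside), reach 24 mm beyond that point, and are curved to a radius of 25 mm; open, they pass down over the cup's rim.
- cup: Small copper cup standing mouth up in the nest inside the shut box, about 0.09 kg, centred on the box, its foot 8 mm above the box's origin. Origin: centre of its underside; z up. 44 mm high; round wall flaring from 40 mm across at 9 mm height to 57 mm at the rim, about 49 mm at 28 mm height, where the jaws should take it.
- polish: Bystander: flat round tin, 66 mm across, 26 mm high, loose; origin at the centre of its underside.
- punch: Bystander: steel punch, a round bar 12 mm thick and 115 mm long lying flat, loose; origin at the centre of its underside.
- sander: Bystander: wooden sanding block 44 x 84 x 28 mm, loose; origin at the centre of its underside.

How it is judged:
By the outcome, as a careful person would: the job done as asked, in the order asked, and still so for the second after the job is handed in, while the arm keeps its last pose, push and grip.
It also fails if it takes over 61 s, if anything falls off the work surface, if the arm or the gripper's body presses on something with over 40 N, if the wrist force passes 120 N, or if a joint passes its speed limit or range.

ROBOT

A 6-joint arm with a two-finger parallel gripper is mounted at the origin on the work surface; the furniture and walls round the work are solid. World frame = base frame: x ahead of the robot, y to its left, z up, the work surface at z = 0. Lengths are in m, angles in rad, forces in N, time in s.
With the tool pointing down it reaches from about 0.3 to 0.775 m from the base axis. Payload 14.6 kg.
Tool frame: the origin (TCP) lies on the centre line of the jaws, within the pads' length; the fingertips stand 11 mm ahead of it and the grasp point (between the pads) lies 8 mm behind it; y points along the fingers, x is the direction in which the jaws open and shut, and the axes are right-handed (so a half turn about y gives the same grasp; the last joint's range is limited). The gripper opens to 94 mm and grips with 3 to 60 N. Pads are 16 mm wide; open, the fingers measure 119 mm over their backs; the gripper's body (75 mm by 177 mm) begins 78 mm behind the grasp point.
Start: joints at [-1.169, 0.3, 1.521, -0, 1.321, -0.067], TCP at [0.248, -0.491, 0.216] pointing down, gripper open.
Joint ranges: [-3.03, 3.03], [-0.79, 2.21], [0.23, 2.52], [-1.04, 4.18], [0, 3.07], [-2.55, 2.55]. Speed limits (rad/s): [2.22, 2.22, 2.57, 3.14, 3.14, 3.14].

INTERFACE

Orientations are given as [roll, pitch, yaw] about the fixed x, y, z axes, in that order (R = Rz(yaw) Ry(pitch) Rx(roll)).
In Python, from station import ctrl, imaging gives the robot as it stands. The module is installed in compiled form; this text tells all that it offers.
- The arm moves only by the tool apply_moves, never from a script. Its argument "deltas" is a list of rows, each an object with "dp": the shift along the tool's x, y, z in m, a list of three; "roll": the turn about the tool's y in rad; "grip": the closure, from -1 (fully open) to 1 (shut). In form: [{"dp": [tx, ty, tz], "roll": roll, "grip": grip}, ...]. A call has 1 to 10 rows; each row shifts and turns the commanded pose from where the row before left it, along the tool's axes as they then stand; what a row does not reach is not made up. A row lasts 1/8 s, in which the tool goes at most 62.5 mm and 10.7 degrees, less where a joint would pass 70% of its speed; a pose out of reach is approached as far as the arm can. A call with a gripper value outside its range is refused whole. The fingers move at their own pace and stop on an object; "newtons" is the grip in N (left out, the last holds). Time passes only in rows, so rows that do not move let the fingers close. It gives the time, the measured TCP pose, the force and the opening at its end, in the units of the state.
- ctrl.get_obs(): the state, without advancing time (a new reading comes with each control period).
- imaging.camera(name): name is "scene" or "side" or "wrist"; returns the picture (400x640x3 uint8, blue, green, red); there is no depth.
- imaging.camera_info(name): a dict with "K" (3x3 intrinsics, pixels), "world_from_camera" (4x4, takes a point from camera to world coordinates). Camera axes: x right, y down, z forward; pixel columns grow to the right and rows downward; lengths in m; the calibration is good to about 2 mm. A picture is of the moment at which its call begins: read the wrist's pose just before it. camera_info takes no time and is no camera call; for the wrist camera it gives the pose at the moment of the call.
- ctrl.hand_in(): hands the job in, once; it reports no verdict.
The state is a dict: "time_s": time; "qpos": joint angles; "joint_vel": joint speeds; "tau": joint torques, N m; "ee_pos": TCP position; "eef_rot": TCP orientation; "force": force on the tool from outside, world axes, zero at the start; "moment": the same for the moment, N m; "grip_width": finger opening in m.
Only numpy, scipy, OpenCV 4.12 (cv2) and the standard library are available. Lean on these libraries where they do the work, as an engineer would, in place of code of your own. Each camera call takes 0.05 s, during which the arm holds its last target. There are 200 camera calls.

## Working session

There is one attempt and no reset: what is moved stays moved. The work goes in short steps, Python scripts to look and compute and a tool call to move; the robot and the scene stay as the last step left them, time stands still between calls to the robot, and variables do not carry over. Pictures are saved under pics/ and viewed, about 8 in all and at most 12, crops included, and the job is handed in when it is done.

Besides the shell and the picture viewer there is one more tool, called after "Request:" as a command line: name --argument value ..., lists and objects as JSON in quotes. apply_moves: Moves the arm, as the interface text tells. Its arguments: {"type":"object","properties":{"deltas":{"type":"array"},"newtons":{"type":"number"}},"required":["deltas"]}

```bash
mkdir -p pics
python3 - <<'E'
from station import ctrl, imaging
import cv2, numpy as np
o=ctrl.get_obs(); print(o)
for n in ("scene","side","wrist"):
    i=imaging.camera_info(n); print(n,np.round(i["K"],1).tolist(),np.round(i["world_from_camera"],4).tolist())
    cv2.imwrite(f"pics/{n}0.png",imaging.camera(n))
a=cv2.imread("pics/scene0.png");b=cv2.imread("pics/side0.png")
E
```

```text
{'time_s': 0.0, 'qpos': array([-1.16858289e+00,  3.00474756e-01,  1.52156355e+00,  2.48570987e-05,
        1.32069478e+00, -6.66040110e-02]), 'joint_vel': array([ 6.25992940e-04, -1.85754188e-03, -6.31850662e-04, -2.63499630e-05,
       -1.23303787e-03, -2.22672469e-03]), 'tau': array([-3.44359971e-03, -5.31816852e+01, -3.52738345e+01,  7.07440870e-02,
        2.44933198e-02, -9.54093798e-05]), 'ee_pos': array([ 0.24841366, -0.49043353,  0.21589173]), 'eef_rot': array([-1.57069640e+00,  1.13630020e-03, -1.10198499e+00]), 'force': array([-0.06705731,  0.05104114,  0.31542525]), 'moment': array([ 0.01629416, -0.01946775, -0.03775784]), 'grip_width': 0.09363613068012093}
scene [[503.3, 0.0, 317.2], [0.0, 503.3, 205.2], [0.0, 0.0, 1.0]] [[-0.5801, -0.4133, 0.7019, -0.282], [-0.8146, 0.2984, -0.4975, 0.7196], [-0.0038, -0.8603, -0.5098, 0.6803], [0.0, 0.0, 0.0, 1.0]]
side [[512.0, 0.0, 320.5], [0.0, 512.0, 196.3], [0.0, 0.0, 1.0]] [[-0.0489, -0.7812, 0.6224, -0.3548], [-0.9988, 0.0372, -0.0318, 0.1736], [0.0017, -0.6232, -0.7821, 1.2359], [0.0, 0.0, 0.0, 1.0]]
wrist [[344.1, 0.0, 315.3], [0.0, 344.1, 200.9], [0.0, 0.0, 1.0]] [[0.4523, -0.8585, -0.2417, 0.3194], [-0.8918, -0.4357, -0.1216, -0.4555], [-0.0009, 0.2706, -0.9627, 0.3828], [0.0, 0.0, 0.0, 1.0]]
```

View pics/scene0.png

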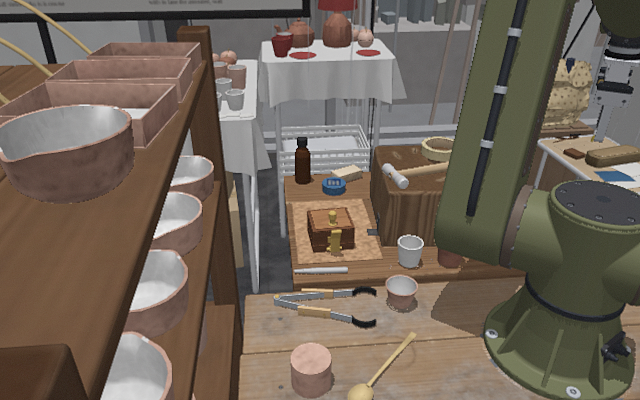

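View pics/side0.png

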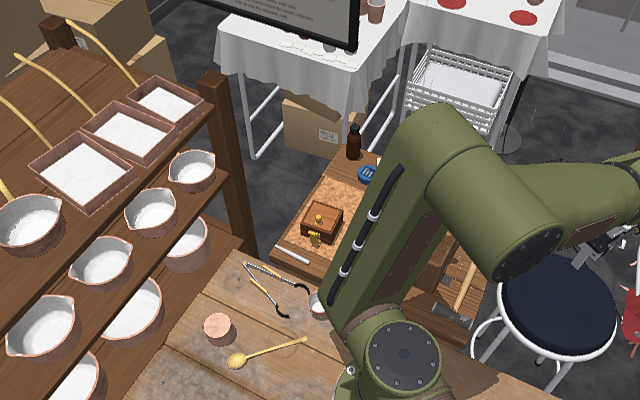

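Scene: the box is at about (330,230), with the knob at (333,215) and the latch at (335,240). The tongs are at (325,305), jaws to the right, and the hammer block is at (410,185). Side: the box is at (320,220), the tongs at about (275,290), and the robot covers some of the right. I'll zoom in for exact pixels.

```bash
cat > h.py <<'E'
import cv2, numpy as np
from station import ctrl, imaging
def ray(n,px,info=None):
    i=info or imaging.camera_info(n); K=np.array(i["K"]);T=np.array(i["world_from_camera"])
    d=T[:3,:3]@np.linalg.inv(K)@[px[0],px[1],1]; return T[:3,3],d
def onz(n,px,z,info=None):
    o,d=ray(n,px,info); return o+d*(z-o[2])/d[2]
def two(n1,p1,n2,p2):
    o1,d1=ray(n1,p1);o2,d2=ray(n2,p2)
    s=np.linalg.lstsq(np.c_[d1,-d2],o2-o1,rcond=None)[0]
    a,b=o1+s[0]*d1,o2+s[1]*d2; return (a+b)/2,np.linalg.norm(a-b)
def proj(n,P,info=None):
    i=info or imaging.camera_info(n);T=np.linalg.inv(i["world_from_camera"]);p=np.array(i["K"])@(T[:3,:3]@P+T[:3,3]);return p[:2]/p[2]
E
python3 - <<'E'
import cv2,numpy as np
a=cv2.imread("pics/scene0.png")[195:335,265:405];b=cv2.imread("pics/side0.png")[195:335,225:345]
cv2.imwrite("pics/z0.png",np.hstack([cv2.resize(x,None,fx=3,fy=4,interpolation=cv2.INTER_CUBIC) if 0 else cv2.resize(x,None,fx=3,fy=3,interpolation=cv2.INTER_CUBIC) for x in (a,b)]))
from h import *
for n,p in (("scene",(332,262)),("scene",(315,305)),("scene",(290,165))): print(n,p,onz(n,p,0.0))
print(two("scene",(333,213),"side",(319,217)))
E
```

```text
scene (332, 262) [0.4333456  0.17295382 0.        ]
scene (315, 305) [0.34047878 0.2849171  0.        ]
scene (290, 165) [ 9.00559836e-01 -1.68975178e-02  1.11022302e-16]
(array([0.48319986, 0.13460782, 0.08992684]), np.float64(0.0013154657854791904))
```

View pics/z0.png

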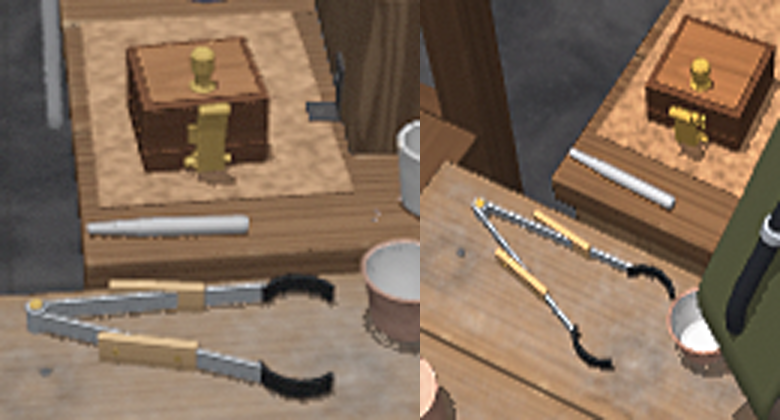

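The zoom shows the box front and latch facing the robot. The knob top is at crop (203,50) in the scene and (700,62) in the side. The tongs pivot is at (35,302) and (478,204), and the jaw tips are at (332,297) and (330,388). Next I'll triangulate these.

Run:
```python
from h import *
P=dict(knobtop=((203,50),(700,62)),FL=((128,45),(685,18)),NL=((135,108),(650,83)),NR=((268,97),(745,122)),tab=((212,108),(688,113)),
pivot=((35,302),(478,204)),tipF=((332,297),(672,294)),tipN=((330,388),(611,366)),punchL=((90,229),(570,152)),punchR=((246,225),(673,203)))
for k,(s,t) in P.items():
    p,e=two("scene",(265+s[0]/3-.33,195+s[1]/3-.33),"side",(225+(t[0]-420)/3-.33,195+t[1]/3-.33)); print(k,p.round(4),round(e,4))
```

```text
knobtop [0.484  0.1369 0.0954] 0.0032
FL [0.5633 0.1488 0.0636] 0.0009
NL [0.4979 0.1857 0.052 ] 0.0048
NR [0.447  0.0988 0.0556] 0.0051
tab [0.4511 0.1506 0.0649] 0.0014
pivot [0.3872 0.3453 0.023 ] 0.0008
tipF [0.2936 0.1706 0.0068] 0.005
tipN [0.2302 0.226  0.0033] 0.0024
punchL [0.4498 0.2625 0.0063] 0.0025
punchR [0.3904 0.1667 0.0039] 0.0025
```

Request:
apply_moves --deltas '[{"dp": [0, -0.014, 0], "roll": -0.18, "grip": -1}, {"dp": [0, -0.014, 0], "roll": -0.18, "grip": -1}, {"dp": [0, -0.014, 0], "roll": -0.18, "grip": -1}, {"dp": [0, -0.014, 0], "roll": -0.18, "grip": -1}, {"dp": [0, -0.014, 0], "roll": -0.18, "grip": -1}, {"dp": [0, -0.014, 0], "roll": -0.18, "grip": -1}, {"dp": [0, -0.014, 0], "roll": -0.18, "grip": -1}, {"dp": [0, -0.014, 0], "roll": -0.18, "grip": -1}, {"dp": [0, -0.014, 0], "roll": -0.18, "grip": -1}, {"dp": [0, -0.014, 0], "roll": -0.18, "grip": -1}]'

```text
time_s: 1.4
ee_pos: [0.2485, -0.4906, 0.3567]
eef_rot: [-1.57, -0.0, 0.704]
force: [-1.1, 0.8, -0.7]
grip_width: 0.094
```

Run:
```python
from h import *
print("block base corner",onz("scene",(383,245),0), "block top corner", onz("scene",(377,160),.15), "top near right",onz("scene",(440,180),.15))
print("post", two("scene",(209,30),"side",(228,88)))
print("shelf", onz("side",(243,240),0))
print(ctrl.get_obs()["ee_pos"],ctrl.get_obs()["eef_rot"])
```

```text
block base corner [0.41608215 0.03688716 0.        ] block top corner [ 0.53882562 -0.04107923  0.15      ] top near right [ 0.37699763 -0.08687764  0.15      ]
post (array([0.56590682, 0.34085941, 0.49153978]), np.float64(0.0156551289448659))
shelf [0.47800687 0.35503648 0.        ]
[ 0.24845952 -0.49059262  0.35668998] [-1.57038866e+00 -1.09556316e-04  7.03959006e-01]
```

Request:
apply_moves --deltas '[{"dp": [0, 0, 0], "roll": -0.18, "grip": -1}, {"dp": [0, 0, 0], "roll": -0.18, "grip": -1}, {"dp": [0.055, 0, 0.014], "roll": 0, "grip": -1}, {"dp": [0.055, 0, 0.014], "roll": 0, "grip": -1}, {"dp": [0.055, 0, 0.014], "roll": 0, "grip": -1}, {"dp": [0.055, 0, 0.014], "roll": 0, "grip": -1}, {"dp": [0.055, 0, 0.014], "roll": 0, "grip": -1}, {"dp": [0.055, 0, 0.014], "roll": 0, "grip": -1}, {"dp": [0.055, 0, 0.014], "roll": 0, "grip": -1}, {"dp": [0.055, 0, 0.014], "roll": 0, "grip": -1}]'

```text
time_s: 2.65
ee_pos: [0.3667, -0.0505, 0.3565]
eef_rot: [-1.571, -0.0, 1.058]
force: [1.3, -0.9, 0.1]
grip_width: 0.0939
```

Request:
apply_moves --deltas '[{"dp": [0.055, 0, 0.014], "roll": 0, "grip": -1}, {"dp": [0.055, 0, 0.014], "roll": 0, "grip": -1}, {"dp": [0.055, 0, 0.014], "roll": 0, "grip": -1}, {"dp": [0.055, 0, 0.014], "roll": 0, "grip": -1}, {"dp": [0, 0, 0], "roll": 0, "grip": -1}, {"dp": [0, 0, 0], "roll": 0, "grip": -1}]'

```text
time_s: 3.4
ee_pos: [0.4258, 0.1665, 0.3563]
eef_rot: [-1.571, 0.001, 1.058]
force: [-0.1, -1.1, -0.5]
grip_width: 0.0939
```

Run:
```python
from h import *
import json
print(ctrl.get_obs()["ee_pos"],ctrl.get_obs()["eef_rot"],ctrl.get_obs()["qpos"])
i=imaging.camera_info("wrist"); json.dump({k:np.array(v).tolist() for k,v in i.items() if k in("K","world_from_camera")},open("w1.json","w"))
cv2.imwrite("pics/w1.png",imaging.camera("wrist"))
```

```text
[0.42575345 0.16646451 0.35625064] [-1.57058426e+00  5.45810454e-04  1.05833870e+00] [ 2.92692917e-01  1.74874010e-02  1.52774840e+00 -2.25441429e-04
  1.59689731e+00 -7.65651544e-01]
```

View pics/w1.png

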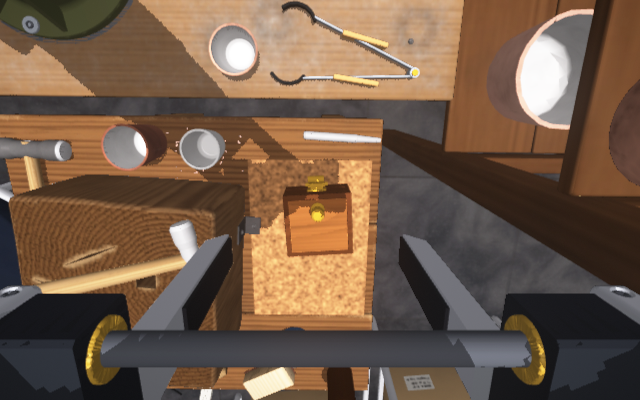

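The wrist view shows the box top at about (318,225), nearly square to the image, with the knob at (318,214) and the tab at (317,184). The tongs are at (350,50) with the pivot at (415,72) and the jaws to the left. The block is left of the box and the shelf is to the right of x≈445. I'll zoom for pixels.

Run:
```python
import cv2,numpy as np
a=cv2.imread("pics/w1.png")
f=lambda r:cv2.resize(r,None,fx=5,fy=5,interpolation=cv2.INTER_CUBIC)
A=cv2.resize(a[0:95,265:425],None,fx=5,fy=3.2) if 0 else f(a[0:90,268:424])
B=cv2.resize(a[172:264,275:363],None,fx=5,fy=5)[:, :]
cv2.imwrite("pics/z1.png",A); 
g=cv2.cvtColor(a,cv2.COLOR_BGR2HSV)
m=((g[:,:,0]>18)&(g[:,:,0]<33)&(g[:,:,1]>150)&(g[:,:,2]>120)).astype(np.uint8)
m[:, :265]=0;m[:,430:]=0;m[265:]=0
n,l,s,c=cv2.connectedComponentsWithStats(m)
for k in range(1,n):
    if s[k,4]>8:print(s[k],c[k].round(1))
cv2.imwrite("pics/z2.png",B)
```

```text
[412  70   6   6  25] [414.4  72.3]
[306 176  22  16 250] [315.9 183.5]
[311 203  13  19 183] [317. 212.]
```

View pics/z1.png

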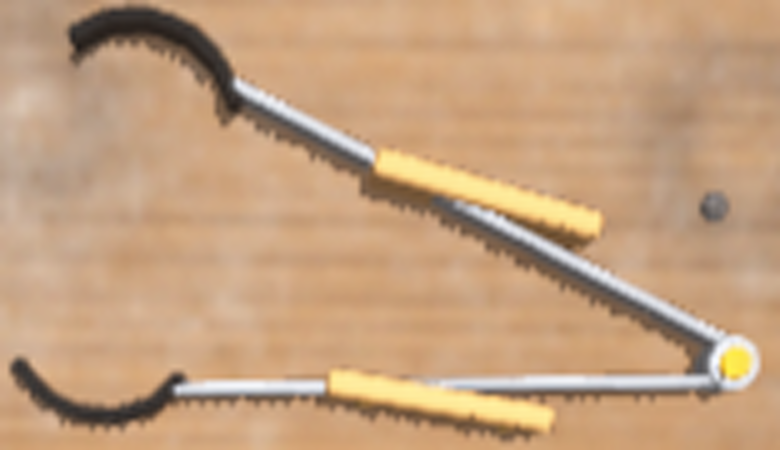

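View pics/z2.png

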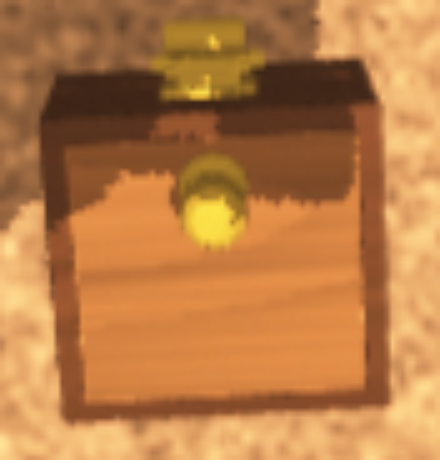

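Run:
```python
from h import *
import json
w=json.load(open("w1.json"))
f=lambda p,z,o:onz("w",((p[0]+.5)/5-.5+o[0],(p[1]+.5)/5-.5+o[1]),z,w)[:2]
b=(275,172);t=(268,0)
FR,FL,BL,BR=[f(p,.062,b) for p in ((43,122),(380,105),(387,402),(65,418))]
ctr=(FL+FR+BL+BR)/4
ex=(BL+BR-FL-FR)/2; ey=(FL+BL-FR-BR)/2
print("box ctr",ctr,np.linalg.norm(ex),np.linalg.norm(ey),np.degrees([np.arctan2(ex[1],ex[0]),np.arctan2(ey[1],ey[0])-np.pi/2]))
y=(np.arctan2(ex[1],ex[0])*.5+(np.arctan2(ey[1],ey[0])-np.pi/2)*.5); X=np.array([np.cos(y),np.sin(y)])
kt=f((212,222),.095,b);print("knob",kt,"->org",kt+.025*X); tb=f((205,40),.074,b); print("tab",tb,"->org",tb+.070*X)
pv=f((735,362),.018,t);j1=f((72,38),.018,t);j2=f((17,362),.018,t)
d=(j1+j2)/2-pv;print("tongs pivot",pv,"tips",j1,j2,"len",np.linalg.norm(d),"yaw",np.degrees(np.arctan2(d[1],d[0])),"org",pv+.08*d/np.linalg.norm(d))
g=[f(p,.022,t) for p in((380,150),(603,212),(328,372),(550,408),(365,172),(590,240))]
print("grips",np.round(g,4))
print("shelf px445,150 at z0/.3",onz("w",(445,150),0,w),onz("w",(445,150),.3,w), onz("w",(570,195),.3,w))
print("block top corner", onz("w",(245,185),.15,w),onz("w",(245,215),.15,w))
```

```text
box ctr [0.50342096 0.12753825] 0.08928964409723501 0.09364943219332787 [-26.54672398 -26.29080046]
knob [0.48158313 0.13740876] ->org [0.50397228 0.12628555]
tab [0.44223298 0.15742194] ->org [0.50492261 0.12627694]
tongs pivot [0.38755266 0.34479275] tips [0.22912763 0.22641867] [0.29053375 0.17209881] len 0.1936312189208255 yaw -131.270480846029 org [0.33478349 0.28466443]
grips [[0.2931 0.2838]
 [0.3357 0.3288]
 [0.335  0.2453]
 [0.3732 0.2942]
 [0.2958 0.2778]
 [0.3402 0.3227]]
shelf px445,150 at z0/.3 [0.51236902 0.34312966 0.        ] [0.42342817 0.26375617 0.3       ] [0.49222739 0.32477427 0.3       ]
block top corner [0.39474645 0.09396839 0.15      ] [0.4243705  0.07509235 0.15      ]
```

Request:
apply_moves --deltas '[{"dp": [0, 0.04, -0.018], "roll": -0.052, "grip": -1}, {"dp": [0, 0.05, 0], "roll": 0, "grip": -1}, {"dp": [0, 0.05, 0], "roll": 0, "grip": -1}, {"dp": [0, 0.05, 0], "roll": 0, "grip": -1}, {"dp": [0, 0.04, 0], "roll": 0, "grip": -1}, {"dp": [0, 0.02, 0], "roll": 0, "grip": -1}, {"dp": [0, 0.01, 0], "roll": 0, "grip": -1}, {"dp": [0, 0, 0], "roll": 0, "grip": -0.5}, {"dp": [0, 0, 0], "roll": 0, "grip": -0.2}]' --newtons 8

```text
time_s: 4.58
ee_pos: [0.4421, 0.1579, 0.0974]
eef_rot: [-1.572, -0.001, 1.11]
force: [0.6, -0.1, 0.4]
grip_width: 0.0774
```

```bash
cat > s.py <<'E'
from h import *
import sys
o=ctrl.get_obs(); p=o["ee_pos"]; B=np.array([.5043,.1268]); a=np.radians(-26.4); X=np.array([np.cos(a),np.sin(a)]);Y=np.array([-X[1],X[0]])
print("box frame",((p[:2]-B)@X).round(4),((p[:2]-B)@Y).round(4),"z",p[2].round(4),"yaw",o["eef_rot"][2].round(3),"F",o["force"].round(1),"w",o["grip_width"].round(4),"q",o["qpos"].round(2))
E
python3 s.py; python3 -c "
from h import *
cv2.imwrite('pics/w2.png',imaging.camera('wrist')[150:,150:490])"
```

```text
Traceback (most recent call last):
  File "s.py", line 4, in <module>
    print("box frame",((p[:2]-B)@X).round(4),((p[:2]-B)@Y).round(4),"z",p[2].round(4),"yaw",o["eef_rot"][2].round(3),"F",o["force"].round(1),"w",o["grip_width"].round(4),"q",o["qpos"].round(2))
                                                                                                                                                 ^^^^^^^^^^^^^^^^^^^^^
AttributeError: 'float' object has no attribute 'round'
```

View pics/w2.png

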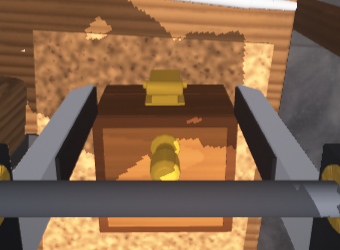

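The tab is centred between the fingers (tab at crop x≈165, finger midpoint ≈170). I'll go down and pinch.

Request:
apply_moves --deltas '[{"dp": [0, 0.018, 0], "roll": 0, "grip": -0.2}, {"dp": [0, 0.01, 0], "roll": 0, "grip": 0}, {"dp": [0, 0, 0], "roll": 0, "grip": 1}, {"dp": [0, 0, 0], "roll": 0, "grip": 1}, {"dp": [0, 0, 0], "roll": 0, "grip": 1}, {"dp": [0, 0, 0], "roll": 0, "grip": 1}]' --newtons 8

```text
time_s: 5.38
ee_pos: [0.4415, 0.1579, 0.0689]
eef_rot: [-1.571, 0.0, 1.11]
force: [-3.2, -3.0, 5.1]
grip_width: 0.0218
```

```bash
sed -i 's/o\["grip_width"\].round(4)/round(o["grip_width"],4)/' s.py; python3 s.py; python3 -c "
import numpy as np
a0=np.arctan2(59,20.5);r=np.hypot(59,20.5)
for t in np.arange(0,1.21,.15): print(round(t,2),(49.5+r*np.cos(a0-t)).round(1),(12+r*np.sin(a0-t)).round(1))"
```

```text
box frame -0.0701 -0.0001 z 0.0689 yaw 1.11 F [-3.2 -3.   5.1] w 0.0218 q [ 0.27  0.31  1.89 -0.    0.94 -0.84]
0.0 70.0 71.0
0.15 78.6 67.3
0.3 86.5 62.3
0.45 93.6 56.2
0.6 99.7 49.1
0.75 104.7 41.2
0.9 108.5 32.6
1.05 110.9 23.6
1.2 111.9 14.3
```

Request:
apply_moves --deltas '[{"dp": [0, 0.0037, 0.0086], "roll": 0, "grip": 1}, {"dp": [0, 0.005, 0.0079], "roll": 0, "grip": 1}, {"dp": [0, 0.0061, 0.0071], "roll": 0, "grip": 1}, {"dp": [0, 0.0071, 0.0061], "roll": 0, "grip": 1}, {"dp": [0, 0.0079, 0.005], "roll": 0, "grip": 1}, {"dp": [0, 0.0086, 0.0038], "roll": 0, "grip": 1}, {"dp": [0, 0.009, 0.0024], "roll": 0, "grip": 1}, {"dp": [0, 0, 0], "roll": 0, "grip": 1}]'

```text
time_s: 6.38
ee_pos: [0.4049, 0.1762, 0.0213]
eef_rot: [-1.571, 0.0, 1.11]
force: [-5.0, -9.4, 16.2]
grip_width: 0.0221
```

```bash
python3 s.py
```

```text
box frame -0.111 0.0 z 0.0213 yaw 1.11 F [-5.  -9.4 16.2] w 0.0221 q [ 0.33  0.35  1.99 -0.    0.81 -0.78]
```

Request:
apply_moves --deltas '[{"dp": [0, 0, 0], "roll": 0, "grip": 0}, {"dp": [0, 0, 0], "roll": 0, "grip": -0.3}, {"dp": [0, -0.02, 0], "roll": 0, "grip": -0.3}, {"dp": [0, -0.05, 0], "roll": 0, "grip": -0.3}, {"dp": [0, -0.05, 0], "roll": 0, "grip": -0.3}, {"dp": [0, -0.01, -0.043], "roll": 0, "grip": -0.3}, {"dp": [0, 0, -0.043], "roll": 0, "grip": -0.3}, {"dp": [0, 0, 0], "roll": 0, "grip": -0.3}]'

```text
time_s: 7.38
ee_pos: [0.4834, 0.1374, 0.1506]
eef_rot: [-1.571, -0.001, 1.108]
force: [-0.2, -0.8, -0.5]
grip_width: 0.0614
```

```bash
python3 s.py; python3 -c "
from h import *
a=imaging.camera('wrist')[100:400,150:490];b=imaging.camera('scene')[190:290,270:390]
cv2.imwrite('pics/w3.png',np.hstack([a,cv2.resize(b,(360,300))]))"
```

```text
box frame -0.0234 0.0002 z 0.1506 yaw 1.108 F [-0.2 -0.8 -0.5] w 0.0614 q [ 0.2   0.26  1.73  0.    1.15 -0.9 ]
```

View pics/w3.png

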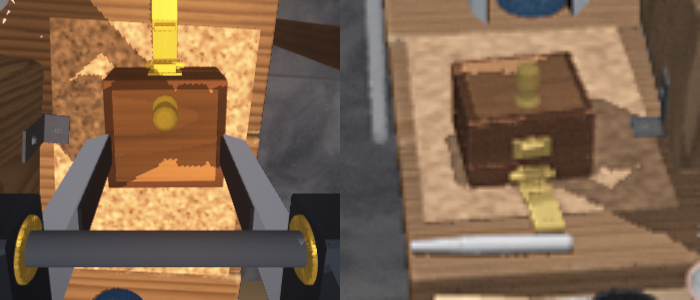

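The latch lies flat out in front (wrist crop (165,30), scene crop (545,215)), and the knob is between the fingers. Now I'll grip the knob.

Request:
apply_moves --deltas '[{"dp": [0, 0.04, 0.0015], "roll": 0, "grip": -0.3}, {"dp": [0, 0.02, 0], "roll": 0, "grip": -0.3}, {"dp": [0, 0.01, 0], "roll": 0, "grip": 0}, {"dp": [0, 0, 0], "roll": 0, "grip": 1}, {"dp": [0, 0, 0], "roll": 0, "grip": 1}, {"dp": [0, 0, 0], "roll": 0, "grip": 1}, {"dp": [0, 0, 0], "roll": 0, "grip": 1}]' --newtons 15

```text
time_s: 8.35
ee_pos: [0.4806, 0.1384, 0.0815]
eef_rot: [-1.571, 0.0, 1.11]
force: [-1.2, -2.4, 6.4]
grip_width: 0.0173
```

```bash
python3 s.py; python3 -c "
import numpy as np
a0=np.arctan2(64,71);r=np.hypot(64,71);t=np.arange(0,1.41,.1)
P=np.c_[r*np.cos(a0+t),r*np.sin(a0+t)]; print(np.diff(P,axis=0).round(1).tolist())"
```

```text
box frame -0.0263 -0.0002 z 0.0815 yaw 1.11 F [-1.2 -2.4  6.4] w 0.0173 q [ 0.21  0.35  1.8  -0.    0.99 -0.9 ]
[[-6.7, 6.8], [-7.4, 6.1], [-8.0, 5.3], [-8.4, 4.5], [-8.8, 3.6], [-9.2, 2.7], [-9.4, 1.8], [-9.5, 0.8], [-9.6, -0.1], [-9.5, -1.1], [-9.3, -2.0], [-9.1, -2.9], [-8.8, -3.8], [-8.3, -4.7]]
```

Request:
apply_moves --deltas '[{"dp": [0, -0.0068, -0.0067], "roll": 0, "grip": 1}, {"dp": [0, -0.0061, -0.0074], "roll": 0, "grip": 1}, {"dp": [0, -0.0053, -0.008], "roll": 0, "grip": 1}, {"dp": [0, -0.0045, -0.0084], "roll": 0, "grip": 1}, {"dp": [0, -0.0036, -0.0088], "roll": 0, "grip": 1}, {"dp": [0, -0.0027, -0.0092], "roll": 0, "grip": 1}]'

```text
time_s: 9.1
ee_pos: [0.5248, 0.1167, 0.1104]
eef_rot: [-1.571, -0.0, 1.11]
force: [-3.1, -1.4, 1.5]
grip_width: 0.0172
```

```bash
python3 s.py
```

```text
box frame 0.0228 0.0001 z 0.1104 yaw 1.11 F [-3.1 -1.4  1.5] w 0.0172 q [ 0.15  0.38  1.67 -0.    1.09 -0.96]
```

Request:
apply_moves --deltas '[{"dp": [0, -0.0018, -0.0094], "roll": 0, "grip": 1}, {"dp": [0, -0.0008, -0.0095], "roll": 0, "grip": 1}, {"dp": [0, 0, -0.0096], "roll": 0, "grip": 1}, {"dp": [0, 0.0011, -0.0095], "roll": 0, "grip": 1}, {"dp": [0, 0.002, -0.0093], "roll": 0, "grip": 1}, {"dp": [0, 0.0029, -0.0091], "roll": 0, "grip": 1}, {"dp": [0, 0.0038, -0.0088], "roll": 0, "grip": 1}, {"dp": [0, 0.0047, -0.0083], "roll": 0, "grip": 1}]'

```text
time_s: 10.1
ee_pos: [0.5906, 0.0843, 0.0979]
eef_rot: [-1.571, -0.0, 1.11]
force: [1.1, 1.1, 1.9]
grip_width: 0.0174
```

```bash
python3 s.py
```

```text
box frame 0.0962 0.0003 z 0.0979 yaw 1.11 F [1.1 1.1 1.9] w 0.0174 q [ 0.08  0.52  1.5   0.    1.12 -1.03]
```

Request:
apply_moves --deltas '[{"dp": [0, 0, 0], "roll": 0, "grip": 0}, {"dp": [0, 0, 0], "roll": 0, "grip": -0.3}, {"dp": [0, 0, 0], "roll": 0, "grip": -0.6}, {"dp": [0, -0.03, 0.01], "roll": 0, "grip": -0.6}, {"dp": [0, -0.05, 0.03], "roll": 0, "grip": -0.6}, {"dp": [0, -0.05, 0.04], "roll": 0, "grip": -0.6}]'

```text
time_s: 10.85
ee_pos: [0.5181, 0.1198, 0.2282]
eef_rot: [-1.57, 0.0, 1.109]
force: [0.8, 1.3, 0.2]
grip_width: 0.0732
```

```bash
python3 s.py
python3 - <<'E'
from h import *
import json
w=json.load(open("w1.json"))
o1,d1=ray("w",(445,152),w); o2,d2=ray("side",(243,238))
s=np.linalg.lstsq(np.c_[d1,-d2],o2-o1,rcond=None)[0];a,b=o1+s[0]*d1,o2+s[1]*d2
print(a,b,np.linalg.norm(a-b),proj("scene",a))
for z in(0,.05,.1,.15,.2):
  P=onz("w",(445,152),z,w); Q=onz("w",(446,30),z,w);print(z,P,"side",proj("side",P),"scene",proj("scene",P),"| Q",Q[:2],proj("side",Q),proj("scene",Q))
E
```

```text
box frame 0.0155 -0.0002 z 0.2282 yaw 1.109 F [0.8 1.3 0.2] w 0.0732 q [ 0.16  0.25  1.56  0.    1.34 -0.95]
[ 0.5408033   0.36419728 -0.08495842] [ 0.54186032  0.36766161 -0.08373085] 0.003824369953431814 [235.9231883  298.53276651]
0 [0.51516212 0.34191619 0.        ] side [248.06009592 229.25939512] scene [247.23099188 271.01704812] | Q [0.36016977 0.41075575] [220.66117858 276.66263965] [254.60934889 325.67925182]
0.05 [0.50007168 0.32880326 0.05      ] side [250.56380435 223.3605921 ] scene [254.38460113 253.6098924 ] | Q [0.3598931  0.39106331] [225.24577696 267.06124946] [262.16054428 301.47978246]
0.1 [0.48498125 0.31569032 0.1       ] side [253.2386792  217.05851649] scene [261.9467692  235.20857463] | Q [0.35961643 0.37137087] [230.09748582 256.9004576 ] [269.97271345 276.44396513]
0.15 [0.46989082 0.30257739 0.15      ] side [256.10289443 210.31034995] scene [269.95352551 215.72542297] | Q [0.35933976 0.35167843] [235.24034942 246.1299089 ] [278.05962342 250.52768039]
0.2 [0.45480039 0.28946446 0.2       ] side [259.17729129 203.06698996] scene [278.44526424 195.06214474] | Q [0.35906309 0.331986  ] [240.70138711 234.69301751] [286.43602684 223.68365009]
```

Run:
```python
from h import *
import json
w=json.load(open("w1.json"))
for z in(.1,.2,.3,.4):
  for px in((570,195),(580,20)):
    P=onz("w",px,z,w); print(z,px,P[:2].round(3),proj("side",P).round(),proj("scene",P).round())
```

```text
0.1 (570, 195) [0.613 0.432] [214. 183.] [184. 226.]
0.1 (580, 20) [0.423 0.505] [181. 239.] [187. 286.]
0.2 (570, 195) [0.553 0.379] [227. 175.] [214. 188.]
0.2 (580, 20) [0.408 0.434] [200. 220.] [221. 230.]
0.3 (570, 195) [0.492 0.325] [241. 167.] [249. 146.]
0.3 (580, 20) [0.392 0.363] [223. 199.] [258. 171.]
0.4 (570, 195) [0.432 0.271] [259. 156.] [290.  96.]
0.4 (580, 20) [0.376 0.292] [248. 175.] [297. 108.]
```

Request:
apply_moves --deltas '[{"dp": [0.0117, 0, 0.048], "roll": 0, "grip": -1}, {"dp": [0.0117, 0, 0.048], "roll": 0, "grip": -1}, {"dp": [0.0117, 0, 0.048], "roll": 0, "grip": -1}, {"dp": [0.0117, 0, 0.048], "roll": 0, "grip": -1}, {"dp": [0.0117, 0, 0.048], "roll": 0, "grip": -1}]'

```text
time_s: 11.48
ee_pos: [0.3286, 0.2794, 0.2272]
eef_rot: [-1.571, -0.0, 1.11]
force: [1.0, 0.5, -0.3]
grip_width: 0.094
```

Request:
apply_moves --deltas '[{"dp": [0, 0, 0], "roll": 0.183, "grip": -1}, {"dp": [0, 0, 0], "roll": 0.183, "grip": -1}, {"dp": [0, 0, 0], "roll": 0.183, "grip": -1}, {"dp": [0, 0, 0], "roll": 0.183, "grip": -1}, {"dp": [0, 0, 0], "roll": 0.183, "grip": -1}, {"dp": [0, 0, 0], "roll": 0.183, "grip": -1}, {"dp": [0, 0, 0], "roll": 0.183, "grip": -1}, {"dp": [0, 0, 0], "roll": 0.183, "grip": -1}, {"dp": [0, 0, 0], "roll": 0.183, "grip": -1}, {"dp": [0, 0, 0], "roll": 0.183, "grip": -1}]'

```text
time_s: 12.72
ee_pos: [0.3299, 0.2786, 0.2271]
eef_rot: [-1.571, -0.0, -0.726]
force: [-0.2, 0.8, 0.0]
grip_width: 0.0942
```

Request:
apply_moves --deltas '[{"dp": [0, 0.04, 0], "roll": 0, "grip": -1}, {"dp": [0, 0.04, 0], "roll": 0, "grip": -1}, {"dp": [0, 0.04, 0], "roll": 0, "grip": -1}, {"dp": [0, 0, 0], "roll": 0, "grip": -1}]'

```text
time_s: 13.22
ee_pos: [0.3289, 0.2779, 0.1054]
eef_rot: [-1.575, 0.001, -0.72]
force: [0.8, 0.5, 0.1]
grip_width: 0.094
```

```bash
python3 s.py
python3 - <<'E'
from h import *
import json
o=ctrl.get_obs();print(o["ee_pos"])
i=imaging.camera_info("wrist"); json.dump({k:np.array(i[k]).tolist() for k in("K","world_from_camera")},open("w4.json","w"))
a=imaging.camera('wrist');cv2.imwrite("pics/w4f.png",a)
b=imaging.camera('scene')[180:280,270:390]
for k in(-1,1): print(proj("w",np.array([.3348,.2847,.022])-.08*np.array([-.66,-.751,0]),i))
cv2.imwrite('pics/w4.png',np.hstack([a,cv2.resize(b,(160,400))[:, :]]))
E
```

```text
box frame -0.2243 0.0574 z 0.1054 yaw -0.72 F [0.8 0.5 0.1] w 0.094 q [0.62 0.18 1.96 0.   1.01 1.34]
[0.32893808 0.27791247 0.10541416]
[314.37634598  88.42255737]
[314.37634598  88.42255737]
```

View pics/w4.png

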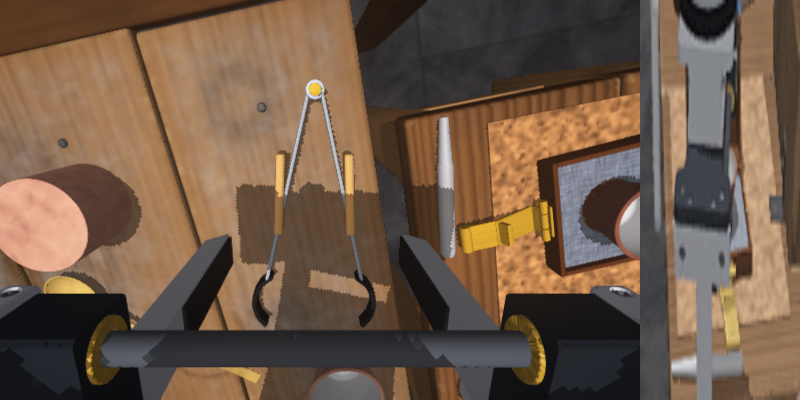

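The lid is fully open and the cup stands in the nest (~(605,215)). The tongs are centred between the fingers, with the pivot seen at (315,88) against a predicted (314,88). I'll go down and squeeze to 54 mm.

Request:
apply_moves --deltas '[{"dp": [0, 0.04, 0], "roll": 0, "grip": -1}, {"dp": [0, 0.03, 0], "roll": 0, "grip": -1}, {"dp": [0, 0.015, 0], "roll": 0, "grip": -1}, {"dp": [0, 0.006, 0], "roll": 0, "grip": -1}, {"dp": [0, 0, 0], "roll": 0, "grip": -0.5}, {"dp": [0, 0, 0], "roll": 0, "grip": -0.25}, {"dp": [0, 0, 0], "roll": 0, "grip": -0.15}, {"dp": [0, 0, 0], "roll": 0, "grip": -0.15}, {"dp": [0, 0, 0], "roll": 0, "grip": -0.15}]' --newtons 20

```text
time_s: 14.45
ee_pos: [0.3303, 0.2788, 0.0164]
eef_rot: [-1.57, 0.0, -0.72]
force: [-2.1, -0.6, 6.6]
grip_width: 0.0544
```

```bash
python3 s.py
```

```text
box frame -0.2235 0.0588 z 0.0164 yaw -0.72 F [-2.1 -0.6  6.6] w 0.0544 q [0.62 0.34 2.01 0.   0.79 1.34]
```

Request:
apply_moves --deltas '[{"dp": [0, -0.01, 0], "roll": 0, "grip": -0.15}, {"dp": [0, -0.03, 0], "roll": 0, "grip": -0.15}, {"dp": [0, -0.03, 0], "roll": 0, "grip": -0.15}, {"dp": [0, -0.03, 0], "roll": 0, "grip": -0.15}, {"dp": [0, -0.03, 0], "roll": 0, "grip": -0.15}, {"dp": [0, -0.02, 0], "roll": -0.08, "grip": -0.15}, {"dp": [0, 0, 0], "roll": -0.15, "grip": -0.15}, {"dp": [0, 0, 0], "roll": -0.15, "grip": -0.15}, {"dp": [0, 0, 0], "roll": -0.15, "grip": -0.15}, {"dp": [0, 0, 0], "roll": -0.15, "grip": -0.15}]'

```text
time_s: 15.7
ee_pos: [0.3301, 0.2786, 0.1665]
eef_rot: [-1.571, -0.0, -0.035]
force: [-0.2, 0.0, -0.4]
grip_width: 0.0542
```

Request:
apply_moves --deltas '[{"dp": [0, 0, 0], "roll": -0.15, "grip": -0.15}, {"dp": [0, 0, 0], "roll": -0.15, "grip": -0.15}, {"dp": [0, 0, 0], "roll": -0.15, "grip": -0.15}, {"dp": [0, 0, 0], "roll": -0.15, "grip": -0.15}, {"dp": [0, 0, 0], "roll": -0.15, "grip": -0.15}, {"dp": [0, 0, 0], "roll": -0.15, "grip": -0.15}, {"dp": [0, 0, 0], "roll": -0.15, "grip": -0.15}, {"dp": [0, 0, 0], "roll": -0.1, "grip": -0.15}, {"dp": [0, 0, 0], "roll": 0, "grip": -0.15}, {"dp": [0, 0, 0], "roll": 0, "grip": -0.15}]'

```text
time_s: 16.95
ee_pos: [0.3301, 0.2786, 0.1662]
eef_rot: [-1.571, -0.0, 1.108]
force: [0.1, -0.0, -0.3]
grip_width: 0.0542
```

```bash
python3 s.py;python3 -c "
from h import *;print(ctrl.get_obs()['ee_pos'])"
```

```text
box frame -0.2235 0.0586 z 0.1662 yaw 1.108 F [ 0.1 -0.  -0.3] w 0.0542 q [ 0.62  0.09  1.9   0.    1.16 -0.49]
[0.33013594 0.27863773 0.1661839 ]
```

Request:
apply_moves --deltas '[{"dp": [-0.0117, 0, -0.0272], "roll": 0, "grip": -0.15}, {"dp": [-0.0117, 0, -0.0272], "roll": 0, "grip": -0.15}, {"dp": [-0.0117, 0, -0.0272], "roll": 0, "grip": -0.15}, {"dp": [-0.0117, 0, -0.0272], "roll": 0, "grip": -0.15}, {"dp": [-0.0117, 0, -0.0272], "roll": 0, "grip": -0.15}, {"dp": [0, 0.025, 0], "roll": 0, "grip": -0.15}, {"dp": [0, 0.025, 0], "roll": 0, "grip": -0.15}, {"dp": [0, 0, 0], "roll": 0, "grip": -0.15}, {"dp": [0, 0, 0], "roll": 0, "grip": -0.15}]'

```text
time_s: 18.08
ee_pos: [0.4263, 0.166, 0.1169]
eef_rot: [-1.572, -0.001, 1.109]
force: [0.0, -0.3, 0.2]
grip_width: 0.0538
```

```bash
python3 s.py
python3 - <<'E'
from h import *
import json
i=imaging.camera_info("wrist"); json.dump({k:np.array(i[k]).tolist() for k in("K","world_from_camera")},open("w5.json","w"))
a=imaging.camera('wrist')[:,100:540];b=imaging.camera('scene')[190:290,290:380]
cv2.imwrite('pics/w5.png',np.hstack([a,cv2.resize(b,(360,400))]))
E
```

```text
box frame -0.0873 0.0004 z 0.1169 yaw 1.109 F [ 0.  -0.3  0.2] w 0.0538 q [ 0.29  0.21  1.88 -0.    1.05 -0.82]
```

View pics/w5.png

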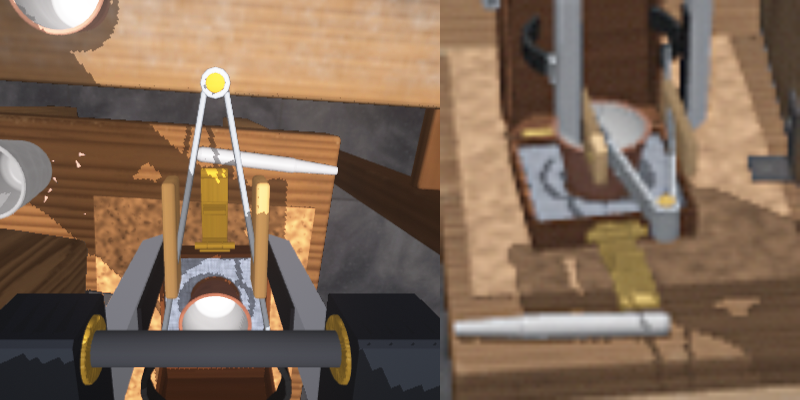

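Run:
```python
from h import *
import json
w=json.load(open("w5.json"))
B=np.array([.5043,.1268]); a=np.radians(-26.4); X=np.array([np.cos(a),np.sin(a)]);Y=np.array([-X[1],X[0]])
for n,px,z in(("rimnear",(315,293),.054),("rimL",(279,318),.054),("rimR",(351,318),.054),("pivot",(315,82),.1169-.0164+.02)):
    p=onz("w",px,z,w)[:2]-B; print(n,(p@X).round(4),(p@Y).round(4))
```

```text
rimnear -0.0289 0.0
rimL -0.0074 -0.0276
rimR -0.0073 0.0277
pivot -0.1751 0.0001
```

Rim and pivot positions agree with the plan to within 1 mm. I'll descend over the cup.

Request:
apply_moves --deltas '[{"dp": [0, 0.02, 0], "roll": 0, "grip": -0.15}, {"dp": [0, 0.02, 0], "roll": 0, "grip": -0.15}, {"dp": [0, 0.015, 0], "roll": 0, "grip": -0.15}, {"dp": [0, 0.01, 0], "roll": 0, "grip": -0.15}, {"dp": [0, 0.0085, 0], "roll": 0, "grip": -0.15}, {"dp": [0, 0, 0], "roll": 0, "grip": -0.15}, {"dp": [0, 0, 0], "roll": 0, "grip": -0.15}]'

```text
time_s: 19.05
ee_pos: [0.4262, 0.1659, 0.0428]
eef_rot: [-1.571, -0.0, 1.11]
force: [0.8, -0.4, -1.3]
grip_width: 0.0542
```

```bash
python3 s.py
```

```text
box frame -0.0873 0.0003 z 0.0428 yaw 1.11 F [ 0.8 -0.4 -1.3] w 0.0542 q [ 0.29  0.34  1.93 -0.    0.87 -0.82]
```

Request:
apply_moves --deltas '[{"dp": [0, 0, 0], "roll": 0, "grip": 0}, {"dp": [0, 0, 0], "roll": 0, "grip": 0.1}, {"dp": [0, 0, 0], "roll": 0, "grip": 0.2}, {"dp": [0, 0, 0], "roll": 0, "grip": 0.4}, {"dp": [0, 0, 0], "roll": 0, "grip": 0.4}, {"dp": [0, 0, 0], "roll": 0, "grip": 0.4}, {"dp": [0, 0, 0], "roll": 0, "grip": 0.4}]' --newtons 42

```text
time_s: 19.92
ee_pos: [0.426, 0.1658, 0.0425]
eef_rot: [-1.571, -0.0, 1.11]
force: [-1.0, -0.4, -0.7]
grip_width: 0.0383
```

```bash
python3 s.py
python3 - <<'E'
from h import *
a=imaging.camera('wrist')[:,100:540];b=imaging.camera('scene')[190:290,290:380]
cv2.imwrite('pics/w6.png',np.hstack([a,cv2.resize(b,(360,400))]))
E
```

```text
box frame -0.0875 0.0001 z 0.0425 yaw 1.11 F [-1.  -0.4 -0.7] w 0.0383 q [ 0.29  0.34  1.94  0.    0.87 -0.82]
```

View pics/w6.png

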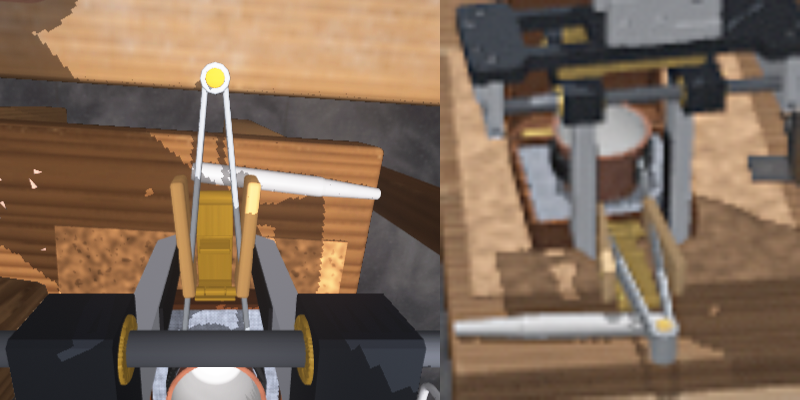

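The grip width of 38.3 mm matches a clamped cup, and the jaws are round it. Now I'll lift slowly.

Request:
apply_moves --deltas '[{"dp": [0, -0.005, 0], "roll": 0, "grip": 0.4}, {"dp": [0, -0.01, 0], "roll": 0, "grip": 0.4}, {"dp": [0, -0.015, 0], "roll": 0, "grip": 0.4}, {"dp": [0, -0.02, 0], "roll": 0, "grip": 0.4}, {"dp": [0, -0.025, 0], "roll": 0, "grip": 0.4}, {"dp": [0, -0.025, 0], "roll": 0, "grip": 0.4}, {"dp": [0, -0.025, 0], "roll": 0, "grip": 0.4}, {"dp": [0, -0.025, 0], "roll": 0, "grip": 0.4}, {"dp": [0, -0.025, 0], "roll": 0, "grip": 0.4}, {"dp": [0, -0.02, 0], "roll": 0, "grip": 0.4}]'

```text
time_s: 21.28
ee_pos: [0.4258, 0.1658, 0.2396]
eef_rot: [-1.572, -0.001, 1.11]
force: [-0.2, 0.3, -2.0]
grip_width: 0.0386
```

Request:
apply_moves --deltas '[{"dp": [0, -0.02, 0.01], "roll": 0, "grip": 0.4}, {"dp": [0, -0.015, 0.015], "roll": 0, "grip": 0.4}, {"dp": [0, -0.01, 0.015], "roll": 0, "grip": 0.4}, {"dp": [0, 0, 0.01], "roll": 0, "grip": 0.4}, {"dp": [0, 0, 0], "roll": 0, "grip": 0.4}, {"dp": [0, 0, 0], "roll": 0, "grip": 0.4}, {"dp": [0, 0, 0], "roll": 0, "grip": 0.4}, {"dp": [0, 0, 0], "roll": 0, "grip": 0.4}]'

```text
time_s: 22.28
ee_pos: [0.3813, 0.1879, 0.2822]
eef_rot: [-1.57, 0.0, 1.11]
force: [0.2, 0.2, -1.6]
grip_width: 0.0381
```

```bash
python3 s.py
python3 - <<'E'
from h import *
a=imaging.camera('scene')[90:290,230:430];b=imaging.camera('side')[100:300,220:420]
cv2.imwrite('pics/w7.png',np.hstack([cv2.resize(x,(400,400)) for x in(a,b)]))
E
```

```text
box frame -0.1373 0.0 z 0.2822 yaw 1.11 F [ 0.2  0.2 -1.6] w 0.0381 q [ 0.37 -0.03  1.74 -0.    1.43 -0.74]
```

View pics/w7.png

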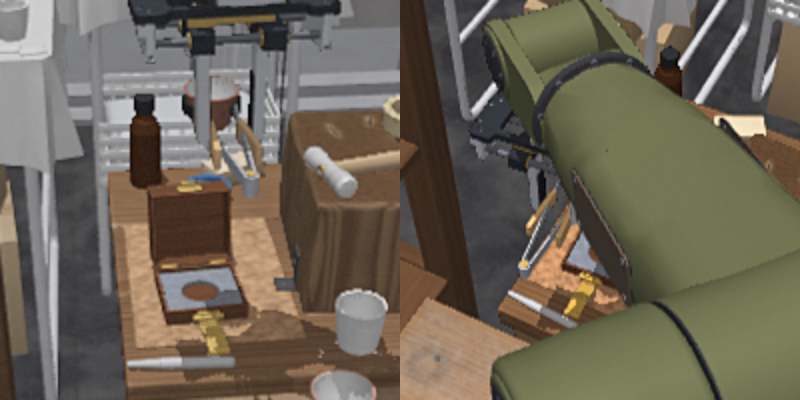

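```bash
python3 - <<'E'
from h import *
B=np.array([.5043,.1268]); a=np.radians(-26.4); X=np.array([np.cos(a),np.sin(a)])
c=B-.0497*X
for z in(.25,.294): print(z,(proj("scene",np.r_[c,z])-[230,90])*2)
print(ctrl.get_obs()["joint_vel"].round(4))
ctrl.hand_in()
E
python3 s.py
```

```text
0.25 [210.04586666 125.53136244]
0.294 [210.6745462   85.13856404]
[ 0.0007 -0.0013 -0.0011 -0.0028  0.0008  0.0008]
the job is handed in; nothing more can be done
the job is handed in; nothing more can be done
```

The job is handed in at about 22 s on the robot's clock, out of the 61 s allowed. The arm is still holding the tongs, with the cup clamped in them.

- **What was done:** I pinched the latch tab and swung the lever down until it lay flat out in front. I lifted the lid by its knob and released it past the tipping point; it stayed open. I then picked up the tongs by their grips, lowered the open jaws over the cup, clamped it and lifted it straight out. The gripper's fingers held only the tongs' grips while the tongs were at the cup.
- **Cup and tongs:** The finger opening was 38 mm, close to the 39 mm expected on the cup. The weight on the wrist was 1.6 N, which matches tongs plus cup. The arm was still.
- **Height:** From the lift, the foot should be about 25 cm above the bench. A check against the scene picture put the rim within about 1 cm of where it should be. I judged the cup upright by eye only.
- **Surroundings:** The last view showed the nest empty, the lid open and the latch down. The punch, bottle and hammer looked undisturbed. The sander and the polish tin were partly hidden in that view.
- **Unclear reading:** The wrist showed up to 16 N while I held the latch tab near the end of its swing. It dropped to about zero on release and stayed well under the limits.

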